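# Clip the flat grater into its stand

### The arm

A 7-joint arm with a two-finger parallel gripper is mounted at the origin on the work surface. World frame = base frame: x ahead of the robot, y to its left, z up, the work surface at z = 0. Lengths are in mm, angles in rad, forces in N, time in s.
With the tool pointing down it reaches from about 400 to 925 mm from the base axis. Payload 5.6 kg.
Tool frame: the origin (TCP) lies on the front face of the gripper's body, between the roots of the fingers; the fingertips stand 73 mm ahead of it and the grasp point (between the pads) lies r.grasp_offset ahead of it (r.grasp_offset is the distance from the TCP to the grasp point, in mm); y points along the fingers, x is the direction in which the jaws open and shut, and the axes are right-handed (so a half turn about y gives the same grasp; the last joint's range is limited). The gripper opens to 85 mm and grips with 20 to 120 N. Pads are 22 mm wide; open, the fingers measure 114 mm over their backs; the gripper's body (76 mm by 85 mm) begins 54 mm behind the grasp point. The pads swing forward as they close: fully open they stand 13 mm farther back than shut.
Start: joints at [1.265, 0.468, -0.012, 1.603, 0.006, 1.071, -0.056], TCP at [168.821, -627.698, 303.89] pointing down, gripper open.
Joint ranges: [-2.53, 2.53], [-0.31, 2.02], [-1.57, 1.55], [0.28, 2.44], [-1.29, 4.43], [0.15, 1.84], [-2.92, 2.92]. Speed limits (rad/s): [2.57, 2.57, 3.14, 3.14, 3.14, 3.14, 3.14].

### API

Orientations are given as a unit quaternion [x, y, z, w].
In Python, from bench import telemetry, grab_frame, r gives the robot as it stands.
- The arm moves only by the tool apply_moves, never from a script. Its argument "rows" is a list of rows, each an object with "rotation": the turn, a rotation vector about the world's x, y, z scaled (see below), a list of three; "slide": the shift along the world's x, y, z scaled (see below), a list of three; "hand": the opening, from 0 (shut) to 1 (fully open). A call has 1 to 5 rows; each row is the pose to reach, as a shift and turn from the pose commanded when the call began; what a row does not reach only later rows make up. The controller multiplies each number of a shift by 400 mm and each number of a turn by 60 degrees. A row lasts 1/12 s, in which the tool goes at most 41.7 mm and 7.16 degrees, less where a joint would pass 70% of its speed; a pose out of reach is approached as far as the arm can. A call with a number of a shift or a turn outside -1 to 1 is refused whole. A call with a gripper value outside its range is refused whole. The fingers move at their own pace and stop on an object; "force" is the grip in N (left out, the last holds). Time passes only in rows, so rows that repeat a pose let the fingers close. It gives the time, the measured TCP pose, the force and the opening at its end, in the units of the state.
- telemetry.get_state(): the state, without advancing time (a new reading comes with each control period).
- grab_frame(name): name is "scene" or "top" or "wrist"; returns a dict with "img" (400x640x3 uint8, blue, green, red), "fov_y" (degrees; the focal length in pixels is half the picture's height over the tangent of half this angle, whatever the lens; pixels are square), "cx", "cy" (the principal point, pixels), "world_to_cam" (4x4, takes a point from world to camera coordinates). Camera axes: x right, y down, z forward; pixel columns grow to the right and rows downward; lengths in mm; the calibration is good to about 2 mm. A picture is of the moment at which its call begins. There is no depth.
- r.close_job(): hands the job in, once; it reports no verdict.
The state is a dict: "t": time; "qpos": joint angles; "joint_vel": joint speeds; "joint_efforts": joint torques, N m; "ee_pos": TCP position; "orientation": TCP orientation; "wrist_force": force on the tool from outside, world axes, zero at the start; "torque": the same for the moment, N m; "grip_width": finger opening in mm.
Only numpy, scipy, OpenCV 4.12 (cv2) and the standard library are available. Lean on these libraries where they do the work, as an engineer would, in place of code of your own. Each camera call takes 0.05 s, during which the arm holds its last target. There are 200 camera calls.

### The job

Pick up the flat steel grater by its wooden grip, lay it on the bed of the wooden stand with its thick rolled edge towards the two steel spring clips, and slide it forward so that the rolled edge lifts both clips and they snap down behind it, with the grater fully home at the stop. Slide it in slowly and gently, by feel: do not press it hard or ram it against the clips or the stop. Leave the grater lying flat in the stand, let go, and do not disturb the other kitchen things.

Things in the scene. Friction and masses are not known exactly. Their poses are not given: they have to be found in the camera images.
- grater_grip (a point): centre of the grater's wooden grip, an upright block 12 (x) x 44 (y) x 36 mm high on the steel plate, centre 22 mm above the grater's underside. Axes: x towards the thick rolled front edge, y across, z up. The plate, 154 x 70 x 4 mm, runs from 40 mm behind this point to 114 mm ahead; about 0.2 kg. Starts flat on the shelf.
- grater_nose (a point): centre of the grater's rolled front edge, a round steel bead 12 mm thick and 72 mm long along y, 6 mm above the grater's underside, 114 mm ahead of the grip; its front line is 6 mm ahead of this point; same axes. It stands 8 mm proud of the plate behind it.
- grater: the whole grater; origin on its underside, 40 mm ahead of the grip's centre and 74 mm behind the rolled edge's centre; same axes
- stand: fixed wooden stand, 260 (x) x 116 mm (y), origin at the centre of its underside, on the shelf. x is the sliding-in direction: open mouth at -x, clips at +x; z up. Its bed (upper face) is 18 mm above the shelf. A head at the far end carries the stop and both clips and is clamped at an unmeasured setting: the stop's face is anywhere from x = 75 to 95 mm; find it by feel.
- stand_mouth (a point): point on the bed at the mouth, on the middle line, at x = -110 mm and z = 18 mm of the stand; same axes. Two rails 7 mm high guide the grater: 76 mm apart from x = -63 to +62 mm of the stand, flaring to about 100 mm apart at this point.
- stand_stop (a point): point on the bed, on the middle line, at x = 85 mm of the stand (middle of the stop's range, not its true setting). The wooden stop is 14 mm high and hard. While the grater is at the clips, more than 22 N between it and the stand, pushing or pressing, is too much: come up to the stop slowly, about 10 to 15 mm/s.
- clip_left (a joint): sprung steel clip, 14 mm wide, 22 mm left (+y) of the middle line. 0 rad: down; grows as it lifts, to about 0.2 with the bead under its foot; springs back to 0 once the bead is past, which is so only in the last 2 mm or so before the stop. Pushing under both clips takes about 4 to 9 N, then little, then the stop is hard.
- clip_right (a joint): the same clip, 22 mm right (-y). Both feet (8 mm round, along y) are centred 17.5 mm before the stop's face, undersides 5 mm above the bed; an upturned lip reaches 19 mm further towards the mouth, sloping up to 13 mm above the bed.
- sufuria_large: large aluminium cooking pot without handles, 200 mm across, 85 mm high, the small one standing in it; origin at the middle of its underside; not part of the job
- sufuria_small: small aluminium pot, 158 mm across, 95 mm high, nested inside the large one; origin at the middle of its underside; not part of the job
- canister: pink plastic flip-top canister, 94 mm across, 136 mm high; origin at the middle of its underside; not part of the job
- mug: white ceramic mug with a chipped rim, 80 mm across, 90 mm high, handle to its +y; origin at the middle of its underside; not part of the job
- pestle: wooden pestle lying on its side along its x axis, 202 mm long, up to 48 mm thick; origin at the middle of its underside; not part of the job
- mortar: wooden mortar, 116 mm across, 100 mm high; origin at the middle of its underside; not part of the job
- bowl: blue ceramic bowl, 130 mm across, 50 mm high; origin at the middle of its underside; not part of the job
- spoon: wooden spoon lying flat along its x axis, about 30 mm high at most; origin at the middle of its underside; not part of the job
Not all that is in view belongs to the job. Of the things shaped like the grater, the bare steel one is meant.

How it is judged:
By the outcome, as a careful person would: the job done as asked, in the order asked, and still so for the second after the job is handed in, with the robot touching nothing.
It also fails if it takes over 64 s, if anything falls off the work surface, if the arm or the gripper's body presses on something with over 40 N, if the wrist force passes 120 N, or if a joint passes its speed limit or range.

## Working session

There is one attempt and no reset: what is moved stays moved. The work goes in short steps, Python scripts to look and compute and a tool call to move; the robot and the scene stay as the last step left them, time stands still between calls to the robot, and variables do not carry over. Pictures are saved under pics/ and viewed, about 8 in all and at most 12, crops included, and the job is handed in when it is done.

Besides the shell and the picture viewer there is one more tool, called after "Request:" by a JSON object that holds its "name" and its "arguments". apply_moves: Moves the arm, as the interface text tells. Its arguments: {"type":"object","properties":{"rows":{"type":"array"},"force":{"type":"number"}},"required":["rows"]}

```bash
mkdir -p pics; cat > h.py <<'E'
import numpy as np, cv2
from bench import telemetry, grab_frame, r
def ray(f,u,v,z):
    h=f["img"].shape[0]; F=h/2/np.tan(np.radians(f["fov_y"])/2)
    T=np.array(f["world_to_cam"]); R=T[:3,:3]; c=-R.T@T[:3,3]
    d=R.T@np.array([(u-f["cx"])/F,(v-f["cy"])/F,1]); return c+d*(z-c[2])/d[2]
def proj(f,p):
    h=f["img"].shape[0]; F=h/2/np.tan(np.radians(f["fov_y"])/2)
    T=np.array(f["world_to_cam"]); q=T[:3,:3]@np.array(p)+T[:3,3]
    return np.array([f["cx"]+F*q[0]/q[2], f["cy"]+F*q[1]/q[2]])
def save(f,n): 
    import pickle; cv2.imwrite(f"pics/{n}.png",f["img"]); pickle.dump(f,open(f"pics/{n}.pkl","wb"))
def load(n):
    import pickle; return pickle.load(open(f"pics/{n}.pkl","rb"))
E
python3 - <<'E'
from h import *
print(telemetry.get_state(), r.grasp_offset)
fs=[grab_frame(n) for n in("scene","top","wrist")]
for f,n in zip(fs,("scene","top","wrist")): save(f,n+"0"); print(n,f["fov_y"],f["cx"],f["cy"],np.round(f["world_to_cam"],2).tolist())
E
```

```text
{'t': 0.0, 'qpos': array([ 1.26502903,  0.46844471, -0.01160357,  1.60363193,  0.00600445,
        1.07137717, -0.05627235]), 'joint_vel': array([ 4.47792647e-04, -6.13171473e-04,  6.58034868e-05, -3.73452069e-04,
        9.91928787e-04, -6.03834261e-04, -8.57955069e-04]), 'joint_efforts': array([ 1.31508214e-04, -5.32389843e+01,  2.15800077e-02, -2.51299846e+01,
        1.13970693e-02,  7.73990614e-03, -1.50575335e-05]), 'ee_pos': array([ 168.67100313, -627.29128641,  302.89094144]), 'orientation': array([-0.56083078,  0.43073615, -0.42965786,  0.56154192]), 'wrist_force': array([ 0.07018904,  0.78420193, -0.06224463]), 'torque': array([-0.03439761,  0.05269002, -0.02523459]), 'grip_width': 85.06814239280594} 53.900000000000006
scene 42.22081701103536 326.60660339570774 199.8432046010062 [[-0.18, 0.98, 0.0, 80.32], [0.69, 0.13, -0.71, -322.4], [-0.7, -0.13, -0.7, 2187.45], [0.0, 0.0, 0.0, 1.0]]
top 42.087895009760985 312.8204449134461 194.15866430963453 [[-0.04, -1.0, 0.0, 16.56], [-0.97, 0.04, -0.23, 539.27], [0.23, -0.01, -0.97, 1508.25], [0.0, 0.0, 0.0, 1.0]]
wrist 67.70501654209198 310.98194322802095 201.3889223102083 [[0.26, -0.97, -0.0, -648.46], [-0.93, -0.25, 0.26, -36.07], [-0.25, -0.07, -0.96, 378.26], [0.0, 0.0, 0.0, 1.0]]
```

View pics/top0.png

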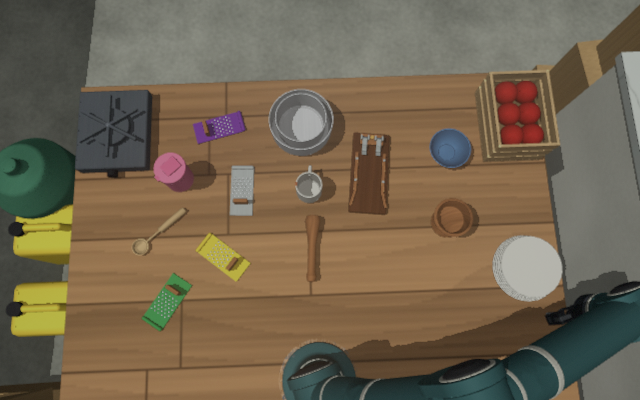

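View pics/scene0.png

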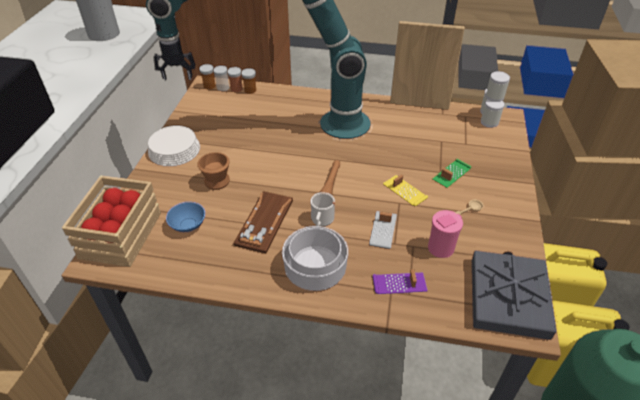

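The top view shows the bare steel grater at about (242,190), with its grip at (240,201) and its nose towards +x (up). The stand is at (370,172), mouth down and clips at (372,146).

```bash
python3 - <<'E'
from h import *
f=load("top0"); im=f["img"]
a=cv2.resize(im[155:225,215:275],None,fx=6.6,fy=6.6,interpolation=cv2.INTER_CUBIC)
b=cv2.resize(im[125:220,340:400],None,fx=5,fy=5,interpolation=cv2.INTER_CUBIC)
c=np.zeros((480,720,3),np.uint8); c[:a.shape[0],:a.shape[1]]=a; c[:b.shape[0],410:410+b.shape[1]]=b; cv2.imwrite("pics/c1.png",c)
hsv=cv2.cvtColor(im,cv2.COLOR_BGR2HSV)
m=np.zeros(im.shape[:2],np.uint8); s=slice(155,225),slice(222,262)
m[s]=((hsv[s][...,1]<70)&(hsv[s][...,2]>70))*255
k=max(cv2.findContours(cv2.morphologyEx(m,cv2.MORPH_CLOSE,np.ones((5,5))),0,2)[0],key=cv2.contourArea)
bx=cv2.boxPoints(cv2.minAreaRect(k)); print("grater px",bx.tolist(),"\n",np.round([ray(f,*p,5) for p in bx],1))
m=np.zeros(im.shape[:2],np.uint8); s=slice(125,220),slice(340,400)
g=im[s].astype(int); m[s]=((g.sum(2)<200)&(g[...,2]>g[...,0]))*255
k=max(cv2.findContours(cv2.morphologyEx(m,cv2.MORPH_CLOSE,np.ones((5,5))),0,2)[0],key=cv2.contourArea)
bx=cv2.boxPoints(cv2.minAreaRect(k)); print("stand px",bx.tolist(),"\n",np.round([ray(f,*p,18) for p in bx],1))
E
```

```text
grater px [[228.87168884277344, 214.95095825195312], [231.0811309814453, 164.13397216796875], [254.4282989501953, 165.14907836914062], [252.21885681152344, 215.966064453125]] 
 [[496.8 258.5   5. ]
 [661.1 251.2   5. ]
 [654.9 177.1   5. ]
 [490.8 186.    5. ]]
stand px [[348.6030578613281, 212.1446075439453], [353.0184631347656, 132.6676788330078], [392.0092468261719, 134.83384704589844], [387.5938415527344, 214.31077575683594]] 
 [[ 488.9 -112.7   18. ]
 [ 747.2 -140.9   18. ]
 [ 735.1 -265.1   18. ]
 [ 477.5 -232.5   18. ]]
```

View pics/c1.png

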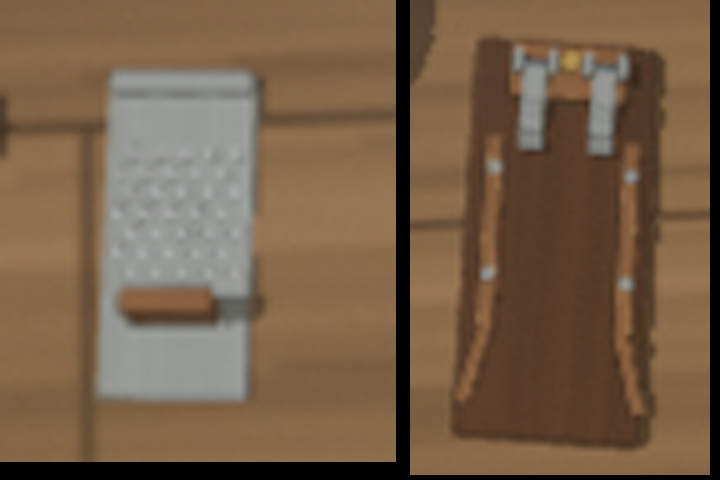

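The crop confirms the grater lies nose up at yaw about -2.7°, with its grip at about (536,220). The stand centre is at about (612,-188), yaw about -6.5°, clips at the far end. Next I work out the tool turn.

```bash
cat >> h.py <<'E'
from scipy.spatial.transform import Rotation as Ro
def need(yawdeg,q=None):
    "rotation vector (units of 60deg) to bring tool y down, tool x along +-yaw"
    q=telemetry.get_state()["orientation"] if q is None else q
    c=Ro.from_quat(q); o=[]
    for s in (0,180):
        a=np.radians(yawdeg+s); x=np.array([np.cos(a),np.sin(a),0]); y=np.array([0,0,-1.]); z=np.cross(x,y)
        o.append(np.round(np.degrees((Ro.from_matrix(np.c_[x,y,z])*c.inv()).as_rotvec())/60,4))
    return o
E
python3 - <<'E'
from h import *
print(np.round(Ro.from_quat(telemetry.get_state()["orientation"]).as_matrix(),3)); print(need(-2.7)); print(telemetry.get_state()["qpos"][6])
E
```

```text
[[ 0.26  -0.001  0.966]
 [-0.966  0.001  0.26 ]
 [-0.001 -1.    -0.   ]]
[array([-8.0000e-04, -1.2000e-03,  1.2041e+00]), array([-1.3000e-03,  8.0000e-04, -1.7959e+00])]
-0.056313094290252566
```

Request:
{"name": "apply_moves", "arguments": {"rows": [{"slide": [0.06, 0.08, 0], "rotation": [0, 0, 0.1], "hand": 1}, {"slide": [0.115, 0.165, 0], "rotation": [0, 0, 0.2], "hand": 1}, {"slide": [0.17, 0.25, 0], "rotation": [0, 0, 0.3], "hand": 1}, {"slide": [0.23, 0.33, 0], "rotation": [0, 0, 0.4], "hand": 1}, {"slide": [0.285, 0.41, 0], "rotation": [0, 0, 0.5], "hand": 1}]}}

```text
t: 0.57
ee_pos: [283.7, -461.8, 303.7]
orientation: [-0.654, 0.269, -0.268, 0.654]
wrist_force: [0.8, 0.2, 0.1]
grip_width: 85.4
```

Request:
{"name": "apply_moves", "arguments": {"rows": [{"slide": [0.06, 0.08, 0], "rotation": [0, 0, 0.1], "hand": 1}, {"slide": [0.115, 0.165, 0], "rotation": [0, 0, 0.2], "hand": 1}, {"slide": [0.17, 0.25, 0], "rotation": [0, 0, 0.3], "hand": 1}, {"slide": [0.23, 0.33, 0], "rotation": [0, 0, 0.4], "hand": 1}, {"slide": [0.285, 0.41, 0], "rotation": [0, 0, 0.5], "hand": 1}]}}

```text
t: 0.98
ee_pos: [397.6, -297.8, 304.0]
orientation: [0.701, -0.09, 0.09, -0.701]
wrist_force: [0.1, -0.1, 0.5]
grip_width: 85.6
```

Request:
{"name": "apply_moves", "arguments": {"rows": [{"slide": [0.06, 0.08, 0], "rotation": [0, 0, 0.1], "hand": 1}, {"slide": [0.115, 0.165, 0], "rotation": [0, 0, 0.2], "hand": 1}, {"slide": [0.17, 0.25, 0], "rotation": [0, 0, 0.2], "hand": 1}, {"slide": [0.22, 0.33, 0], "rotation": [0, 0, 0.2], "hand": 1}, {"slide": [0.26, 0.41, 0], "rotation": [0, 0, 0.2], "hand": 1}]}}

```text
t: 1.4
ee_pos: [501.9, -133.8, 303.9]
orientation: [-0.707, 0.018, -0.018, 0.707]
wrist_force: [-0.2, -0.0, -0.0]
grip_width: 85.5
```

Request:
{"name": "apply_moves", "arguments": {"rows": [{"slide": [0, 0.1, 0], "rotation": [0, 0, 0], "hand": 1}, {"slide": [0.01, 0.2, 0], "rotation": [0, 0, 0], "hand": 1}, {"slide": [0.015, 0.3, 0], "rotation": [0, 0, 0], "hand": 1}, {"slide": [0.02, 0.4, 0], "rotation": [0, 0, 0], "hand": 1}, {"slide": [0.03, 0.5, 0], "rotation": [0, 0, 0], "hand": 1}]}}

```text
t: 1.82
ee_pos: [512.2, 66.1, 303.9]
orientation: [0.707, -0.018, 0.018, -0.707]
wrist_force: [0.5, -1.0, -0.6]
grip_width: 85.4
```

Request:
{"name": "apply_moves", "arguments": {"rows": [{"slide": [0.01, 0.09, -0.04], "rotation": [0, 0, 0], "hand": 1}, {"slide": [0.03, 0.18, -0.08], "rotation": [0, 0, 0], "hand": 1}, {"slide": [0.05, 0.27, -0.13], "rotation": [0, 0, 0], "hand": 1}, {"slide": [0.06, 0.36, -0.18], "rotation": [0, 0, 0], "hand": 1}, {"slide": [0.06, 0.385, -0.21], "rotation": [0, 0, 0], "hand": 1}]}}

```text
t: 2.23
ee_pos: [535.5, 224.5, 218.0]
orientation: [-0.706, 0.017, -0.015, 0.708]
wrist_force: [-0.4, 1.3, -0.1]
grip_width: 85.3
```

```bash
python3 - <<'E'
from h import *
f=grab_frame("wrist"); save(f,"w1"); s=telemetry.get_state(); print(s["ee_pos"],s["wrist_force"],need(-2.7)[0])
print(np.round([proj(f,p) for p in [(536,220,40),(656,214,12),(496,222,4)]]))
E
```

```text
[534.24595823 223.81934554 216.12151897] [-1.30236989  1.86653171 -1.84467757] [-0.0021 -0.0051 -0.0028]
[[313. 206.]
 [439. 199.]
 [272. 196.]]
```

View pics/w1.png

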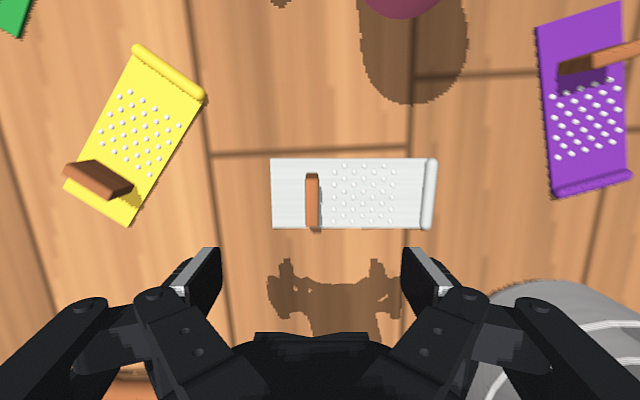

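The wrist view shows the grater lying straight in the frame, with the grip at about (313,201), close to where I predicted. I'll measure it by mask.

```bash
python3 - <<'E'
from h import *
f=load("w1"); im=f["img"].astype(int); hsv=cv2.cvtColor(f["img"],cv2.COLOR_BGR2HSV)
m=np.zeros((400,640),np.uint8); s=slice(150,236),slice(262,445)
m[s]=(hsv[s][...,1]<60)*255
k=max(cv2.findContours(cv2.morphologyEx(m,cv2.MORPH_CLOSE,np.ones((25,25))),0,2)[0],key=cv2.contourArea)
print(cv2.boundingRect(k))
for u in (280,295,410): 
    v=np.where(m[:,u])[0]; print(u,v.min(),v.max(),ray(f,u,v.min(),4)[:2],ray(f,u,v.max()+1,4)[:2])
for v in (165,215):
    u=np.where(m[v])[0]; print(v,u.min(),u.max(),ray(f,u.min(),v,4)[:2],ray(f,u.max()+1,v,6)[:2])
# grip
g=np.zeros_like(m); s=slice(160,240),slice(298,328); g[s]=((hsv[s][...,1]>90)&(hsv[s][...,2]<235))*255
for v in range(168,236,4):
    u=np.where(g[v])[0]; print(v,(u.min(),u.max()) if len(u) else None,im[v,313].tolist())
E
```

```text
(270, 158, 168, 72)
280 158 228 [506.03175217 258.67114121] [500.96132494 187.27897029]
295 158 227 [520.2625954  258.04861159] [516.18324007 187.69852517]
410 158 228 [629.21498456 253.28247872] [632.17554391 181.64438169]
165 270 437 [496.01216114 252.44030364] [655.30512896 245.76509398]
215 272 432 [494.0282708  202.42834747] [653.62124419 196.18227999]
168 None [230, 233, 231]
172 None [187, 194, 200]
176 (np.int64(306), np.int64(317)) [52, 79, 117]
180 (np.int64(306), np.int64(318)) [89, 132, 201]
184 (np.int64(305), np.int64(318)) [93, 139, 212]
188 (np.int64(305), np.int64(318)) [94, 141, 213]
192 (np.int64(306), np.int64(318)) [92, 139, 211]
196 (np.int64(306), np.int64(317)) [93, 139, 211]
200 (np.int64(306), np.int64(317)) [93, 139, 210]
204 (np.int64(306), np.int64(317)) [91, 138, 209]
208 (np.int64(306), np.int64(317)) [92, 137, 208]
212 (np.int64(306), np.int64(317)) [92, 138, 207]
216 (np.int64(306), np.int64(317)) [90, 136, 206]
220 (np.int64(306), np.int64(317)) [90, 135, 204]
224 (np.int64(306), np.int64(317)) [88, 134, 205]
228 (np.int64(307), np.int64(317)) [77, 98, 123]
232 (np.int64(298), np.int64(327)) [78, 111, 152]
```

Request:
{"name": "apply_moves", "arguments": {"rows": [{"slide": [0, -0.007, -0.08], "rotation": [0, 0, 0], "hand": 1}, {"slide": [0, -0.007, -0.16], "rotation": [0, 0, 0], "hand": 1}, {"slide": [0, -0.007, -0.23], "rotation": [0, 0, 0], "hand": 1}, {"slide": [0, -0.007, -0.27], "rotation": [0, 0, 0], "hand": 1}, {"slide": [0, -0.007, -0.27], "rotation": [0, 0, 0], "hand": 1}]}}

```text
t: 2.7
ee_pos: [534.9, 213.5, 108.3]
orientation: [0.708, -0.021, 0.016, -0.706]
wrist_force: [-1.2, -0.6, 0.9]
grip_width: 85.3
```

```bash
python3 - <<'E'
from h import *
s=telemetry.get_state(); print(s["ee_pos"],s["wrist_force"],need(-2.5)[0])
E
```

```text
[534.86848904 213.52447417 108.29283449] [-1.23142715 -0.63521459  0.91885952] [ 0.0032 -0.0062  0.0081]
```

Request:
{"name": "apply_moves", "arguments": {"rows": [{"slide": [0, 0, 0], "rotation": [0, 0, 0], "hand": 1}, {"slide": [0, 0, 0], "rotation": [0, 0, 0], "hand": 1}, {"slide": [0, 0, 0], "rotation": [0, 0, 0], "hand": 1}]}}

```text
t: 2.95
ee_pos: [537.8, 215.7, 113.6]
orientation: [-0.707, 0.017, -0.019, 0.707]
wrist_force: [-0.2, -0.5, -0.8]
grip_width: 85.4
```

```bash
python3 - <<'E'
from h import *
s=telemetry.get_state(); print(s["ee_pos"],s["wrist_force"],need(-2.5)[0])
E
```

```text
[537.83340237 215.73978418 113.62925849] [-0.1956039  -0.50276753 -0.80533554] [-0.0009  0.0026  0.0078]
```

Request:
{"name": "apply_moves", "arguments": {"rows": [{"slide": [-0.004, 0.012, -0.03], "rotation": [0, 0, 0.005], "hand": 1}, {"slide": [-0.004, 0.012, -0.06], "rotation": [0, 0, 0.005], "hand": 1}, {"slide": [-0.004, 0.012, -0.072], "rotation": [0, 0, 0.005], "hand": 1}, {"slide": [-0.004, 0.012, -0.072], "rotation": [0, 0, 0.005], "hand": 1}, {"slide": [-0.004, 0.012, -0.072], "rotation": [0, 0, 0.005], "hand": 1}]}}

```text
t: 3.37
ee_pos: [534.8, 220.2, 82.4]
orientation: [0.707, -0.017, 0.016, -0.707]
wrist_force: [0.3, 0.1, -0.1]
grip_width: 85.4
```

Request:
{"name": "apply_moves", "arguments": {"rows": [{"slide": [0, 0, 0], "rotation": [0, 0, 0], "hand": 0}, {"slide": [0, 0, 0], "rotation": [0, 0, 0], "hand": 0}, {"slide": [0, 0, 0], "rotation": [0, 0, 0], "hand": 0}, {"slide": [0, 0, 0], "rotation": [0, 0, 0], "hand": 0}, {"slide": [0, 0, 0], "rotation": [0, 0, 0], "hand": 0}], "force": 40}}

```text
t: 3.78
ee_pos: [535.4, 220.3, 83.3]
orientation: [-0.707, 0.016, -0.017, 0.707]
wrist_force: [-0.0, -0.3, 0.4]
grip_width: 25.8
```

Request:
{"name": "apply_moves", "arguments": {"rows": [{"slide": [0, 0, 0], "rotation": [0, 0, 0], "hand": 0}, {"slide": [0, 0, 0], "rotation": [0, 0, 0], "hand": 0}, {"slide": [0, 0, 0], "rotation": [0, 0, 0], "hand": 0}, {"slide": [0, 0, 0], "rotation": [0, 0, 0], "hand": 0}, {"slide": [0, 0, 0], "rotation": [0, 0, 0], "hand": 0}], "force": 60}}

```text
t: 4.2
ee_pos: [535.4, 220.4, 83.4]
orientation: [-0.707, 0.016, -0.016, 0.707]
wrist_force: [-0.2, -1.2, 3.8]
grip_width: 11.4
```

Request:
{"name": "apply_moves", "arguments": {"rows": [{"slide": [0, 0, 0], "rotation": [0, 0, 0], "hand": 0}, {"slide": [0, 0, 0.02], "rotation": [0, 0, 0], "hand": 0}, {"slide": [0, 0, 0.06], "rotation": [0, 0, 0], "hand": 0}, {"slide": [0, 0, 0.12], "rotation": [0, 0, 0], "hand": 0}, {"slide": [0, 0, 0.2], "rotation": [0, 0, 0], "hand": 0}]}}

```text
t: 4.62
ee_pos: [533.3, 219.4, 161.6]
orientation: [0.708, -0.018, 0.014, -0.706]
wrist_force: [0.2, -0.7, -1.7]
grip_width: 10.9
```

Request:
{"name": "apply_moves", "arguments": {"rows": [{"slide": [0, 0, 0.08], "rotation": [0, 0, 0], "hand": 0}, {"slide": [0, 0, 0.16], "rotation": [0, 0, 0], "hand": 0}, {"slide": [0, 0, 0.2], "rotation": [0, 0, 0], "hand": 0}, {"slide": [0, 0, 0.2], "rotation": [0, 0, 0], "hand": 0}, {"slide": [0, 0, 0.2], "rotation": [0, 0, 0], "hand": 0}]}}

```text
t: 5.03
ee_pos: [535.0, 220.0, 243.3]
orientation: [0.707, -0.016, 0.017, -0.707]
wrist_force: [-0.4, -0.4, -4.3]
grip_width: 11.3
```

```bash
python3 - <<'E'
from h import *
s=telemetry.get_state(); print(s["ee_pos"],s["wrist_force"],s["torque"],s["grip_width"],need(-6.5)[0])
f=grab_frame("wrist"); save(f,"w2")
E
```

```text
[535.02577134 219.96770437 243.29324133] [-0.43988148 -0.43270552 -4.27789997] [-0.0448841   0.13373189  0.05364267] 11.272668330538643 [ 0.0003  0.0006 -0.0639]
```

View pics/w2.png

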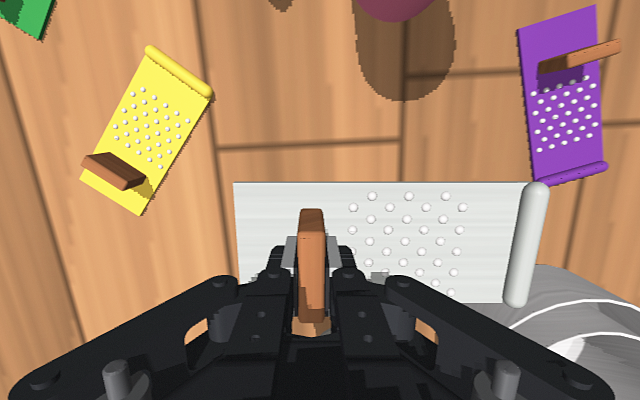

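The grater is held by the grip and looks level; its bead is at (525,245). I'll check the pitch numerically, then carry it past the stand so the wrist camera can see the stand.

```bash
python3 - <<'E'
from h import *
f=load("w2"); a=np.radians(-2.5); zu=160
for p in [(-40,35,4),(110,35,4),(114,36,12),(114,-36,12),(0,22,40),(0,-22,40)]:
    x=535+p[0]*np.cos(a)-p[1]*np.sin(a); y=221.5+p[0]*np.sin(a)+p[1]*np.cos(a); print(p,proj(f,(x,y,zu+p[2])).round(0), proj(f,(x,y,zu+p[2]-5)).round(0))
E
```

```text
(-40, 35, 4) [234. 181.] [236. 180.]
(110, 35, 4) [529. 181.] [522. 179.]
(114, 36, 12) [549. 182.] [542. 180.]
(114, -36, 12) [522. 312.] [516. 307.]
(0, 22, 40) [313. 231.] [313. 226.]
(0, -22, 40) [313. 324.] [313. 317.]
```

Request:
{"name": "apply_moves", "arguments": {"rows": [{"slide": [0, -0.08, 0], "rotation": [0, 0, -0.01], "hand": 0}, {"slide": [0, -0.17, 0], "rotation": [0, 0, -0.02], "hand": 0}, {"slide": [0, -0.26, 0], "rotation": [0, 0, -0.04], "hand": 0}, {"slide": [0, -0.35, 0], "rotation": [0, 0, -0.05], "hand": 0}, {"slide": [0, -0.44, 0], "rotation": [0, 0, -0.064], "hand": 0}]}}

```text
t: 5.5
ee_pos: [533.7, 42.5, 240.8]
orientation: [0.706, -0.042, 0.038, -0.706]
wrist_force: [0.7, -0.2, -3.4]
grip_width: 11.2
```

Request:
{"name": "apply_moves", "arguments": {"rows": [{"slide": [0, -0.09, 0], "rotation": [0, 0, 0], "hand": 0}, {"slide": [0, -0.18, 0], "rotation": [0, 0, 0], "hand": 0}, {"slide": [0.02, -0.27, 0], "rotation": [0, 0, 0], "hand": 0}, {"slide": [0.03, -0.36, 0], "rotation": [0, 0, 0], "hand": 0}, {"slide": [0.04, -0.45, 0], "rotation": [0, 0, 0], "hand": 0}]}}

```text
t: 5.92
ee_pos: [549.9, -137.4, 240.7]
orientation: [-0.706, 0.041, -0.038, 0.706]
wrist_force: [-0.1, 0.4, -2.2]
grip_width: 11.4
```

Request:
{"name": "apply_moves", "arguments": {"rows": [{"slide": [0, -0.08, 0], "rotation": [0, 0, 0], "hand": 0}, {"slide": [0, -0.16, 0], "rotation": [0, 0, 0], "hand": 0}, {"slide": [0.02, -0.24, 0], "rotation": [0, 0, 0], "hand": 0}, {"slide": [0.03, -0.32, 0], "rotation": [0, 0, 0], "hand": 0}, {"slide": [0.04, -0.38, 0], "rotation": [0, 0, 0], "hand": 0}]}}

```text
t: 6.33
ee_pos: [565.6, -290.8, 240.1]
orientation: [-0.706, 0.042, -0.039, 0.706]
wrist_force: [0.2, -0.2, -2.3]
grip_width: 11.0
```

Request:
{"name": "apply_moves", "arguments": {"rows": [{"slide": [0, -0.03, 0], "rotation": [0, 0, 0], "hand": 0}, {"slide": [0, -0.05, 0], "rotation": [0, 0, 0], "hand": 0}, {"slide": [0, -0.05, 0], "rotation": [0, 0, 0], "hand": 0}, {"slide": [0, -0.05, 0], "rotation": [0, 0, 0], "hand": 0}, {"slide": [0, -0.05, 0], "rotation": [0, 0, 0], "hand": 0}]}}

```text
t: 6.75
ee_pos: [567.4, -305.2, 242.8]
orientation: [-0.706, 0.039, -0.039, 0.707]
wrist_force: [-0.7, -0.3, -1.8]
grip_width: 11.5
```

```bash
python3 - <<'E'
from h import *
s=telemetry.get_state(); print(s["ee_pos"],s["wrist_force"],s["torque"],s["grip_width"],need(-6.5)[0])
f=grab_frame("wrist"); save(f,"w3")
E
```

```text
[ 567.44584067 -305.21846059  242.79883751] [-0.66525148 -0.27321191 -1.81163465] [ 0.02244668  0.08410779 -0.02225917] 11.46422207028077 [-0.0014 -0.0005 -0.003 ]
```

View pics/w3.png

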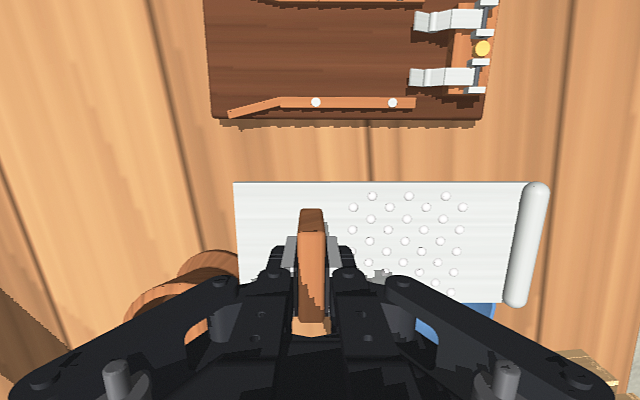

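The stand's near half is in view: the -y rail runs along about v=102, the clips are at (445,20) and (445,77), and the stop block at u≈460. Next I measure the rail and clip lines.

```bash
python3 - <<'E'
from h import *
f=load("w3"); im=f["img"]; hsv=cv2.cvtColor(im,cv2.COLOR_BGR2HSV)
V=cv2.GaussianBlur(im,(3,3),0)[...,2].astype(int)
pts=[]
for u in (290,300,330,350,370,380,405):
    v=[i for i in range(85,115) if V[i,u]>150]
    lo=min(v); hi=max(v); p=ray(f,u,lo,25); q=ray(f,u,hi+1,25); pts.append(p); print(u,lo,hi,p.round(1)[:2],q.round(1)[:2])
pts=np.array(pts); k=np.polyfit(pts[:,0],pts[:,1],1); print("rail inner slope deg",np.degrees(np.arctan(k[0])),"y at x=610",np.polyval(k,610))
for u in (290,300,350,400,415): print("toprail",u,[V[i,u] for i in range(0,12)])
w=((hsv[...,1]<50)&(hsv[...,2]>150)).astype(np.uint8)
for u in (425,440,455):
    c=np.where(w[:95,u])[0]; g=np.split(c,np.where(np.diff(c)>3)[0]+1); print("clip",u,[(a.min(),a.max(),(ray(f,u,a.mean()+.5,30)).round(1)[:2]) for a in g])
for v in (20,77): 
    c=np.where(w[v,380:500])[0]+380; print("clip lip u",v,c.min(),ray(f,c.min(),v,31).round(1))
for v in (20,60,100):
    d=np.where(V[v,190:240]<130)[0]; print("mouth edge",v,190+d[0] if len(d) else None, ray(f,190+d[0],v,18).round(1) if len(d) else "")
for u in (230,330,470):
    print("bot edge",u,[int(V[i,u]) for i in range(108,132,2)])
E
```

```text
290 96 107 [ 556.7 -215.2] [ 555.4 -225.6]
300 97 107 [ 565.7 -217.1] [ 564.6 -226.6]
330 97 107 [ 592.9 -220.1] [ 592.  -229.6]
350 96 107 [ 611.1 -221.2] [ 610.3 -231.6]
370 97 107 [ 629.2 -224.1] [ 628.7 -233.6]
380 97 107 [ 638.3 -225.1] [ 637.8 -234.7]
405 97 107 [ 660.9 -227.5] [ 660.7 -237.2]
rail inner slope deg -6.530903150413174 y at x=610 -221.71448975278025
toprail 290 [np.int64(173), np.int64(137), np.int64(92), np.int64(83), np.int64(79), np.int64(75), np.int64(75), np.int64(92), np.int64(123), np.int64(135), np.int64(133), np.int64(132)]
toprail 300 [np.int64(178), np.int64(140), np.int64(92), np.int64(82), np.int64(79), np.int64(77), np.int64(76), np.int64(74), np.int64(84), np.int64(109), np.int64(130), np.int64(134)]
toprail 350 [np.int64(195), np.int64(155), np.int64(97), np.int64(82), np.int64(81), np.int64(77), np.int64(74), np.int64(74), np.int64(92), np.int64(123), np.int64(133), np.int64(130)]
toprail 400 [np.int64(160), np.int64(150), np.int64(112), np.int64(84), np.int64(82), np.int64(75), np.int64(72), np.int64(89), np.int64(120), np.int64(134), np.int64(13
[... 266 characters left out ...]
])), (np.int64(69), np.int64(85), array([ 677.4, -213.3]))]
clip 440 [(np.int64(12), np.int64(29), array([ 690.4, -170.1])), (np.int64(68), np.int64(85), array([ 690.6, -214.4]))]
clip 455 [(np.int64(9), np.int64(27), array([ 703. , -169.6])), (np.int64(68), np.int64(84), array([ 703.7, -215.4]))]
clip lip u 20 414 [ 668.3 -167.2   31. ]
clip lip u 77 409 [ 663.1 -211.5   31. ]
mouth edge 20 205 [ 490.  -143.8   18. ]
mouth edge 60 None 
mouth edge 100 211 [ 482.2 -210.1   18. ]
bot edge 230 [120, 190, 206, 224, 230, 162, 118, 121, 119, 153, 216, 212]
bot edge 330 [91, 64, 110, 116, 110, 85, 132, 139, 139, 217, 236, 235]
bot edge 470 [107, 116, 116, 116, 108, 79, 95, 132, 129, 127, 209, 224]
```

Results: stand yaw -6.5°, middle line through (610,-183.5), origin about (616,-184), and the clips' middle agrees within 0.5 mm. I'll go to the pre-entry pose, with the nose about 70 mm before the stand centre.

Request:
{"name": "apply_moves", "arguments": {"rows": [{"slide": [-0.06, 0.06, 0], "rotation": [0, 0, 0], "hand": 0}, {"slide": [-0.13, 0.13, 0], "rotation": [0, 0, 0], "hand": 0}, {"slide": [-0.2, 0.2, 0], "rotation": [0, 0, 0], "hand": 0}, {"slide": [-0.27, 0.27, 0], "rotation": [0, 0, 0], "hand": 0}, {"slide": [-0.33, 0.335, 0], "rotation": [0, 0, 0], "hand": 0}]}}

```text
t: 7.22
ee_pos: [433.1, -170.9, 243.1]
orientation: [0.706, -0.039, 0.039, -0.706]
wrist_force: [1.1, 1.0, -3.4]
grip_width: 11.0
```

Request:
{"name": "apply_moves", "arguments": {"rows": [{"slide": [-0.02, 0.02, -0.08], "rotation": [0, 0, 0], "hand": 0}, {"slide": [-0.021, 0.02, -0.16], "rotation": [0, 0, 0], "hand": 0}, {"slide": [-0.021, 0.02, -0.24], "rotation": [0, 0, 0], "hand": 0}, {"slide": [-0.021, 0.02, -0.28], "rotation": [0, 0, 0], "hand": 0}, {"slide": [-0.021, 0.02, -0.28], "rotation": [0, 0, 0], "hand": 0}]}}

```text
t: 7.63
ee_pos: [424.9, -163.8, 128.7]
orientation: [-0.705, 0.041, -0.037, 0.707]
wrist_force: [0.1, 0.2, -2.8]
grip_width: 11.3
```

Request:
{"name": "apply_moves", "arguments": {"rows": [{"slide": [0, 0, 0], "rotation": [0, 0, 0], "hand": 0}, {"slide": [0, 0, 0], "rotation": [0, 0, 0], "hand": 0}, {"slide": [0, 0, 0], "rotation": [0, 0, 0], "hand": 0}, {"slide": [0, 0, 0], "rotation": [0, 0, 0], "hand": 0}, {"slide": [0, 0, 0], "rotation": [0, 0, 0], "hand": 0}]}}

```text
t: 8.05
ee_pos: [427.3, -166.0, 132.1]
orientation: [0.706, -0.039, 0.041, -0.706]
wrist_force: [0.1, 0.1, -2.1]
grip_width: 11.2
```

```bash
python3 - <<'E'
from h import *
s=telemetry.get_state(); print(s["ee_pos"],s["wrist_force"],s["torque"],s["grip_width"],need(-6.5)[0])
f=grab_frame("wrist"); save(f,"w4")
E
```

```text
[ 427.34183604 -165.96788864  132.08595516] [ 0.14450085  0.07685334 -2.11641864] [ 0.03086735  0.10386994 -0.02056189] 11.203084989341423 [ 0.001   0.0018 -0.    ]
```

View pics/w4.png

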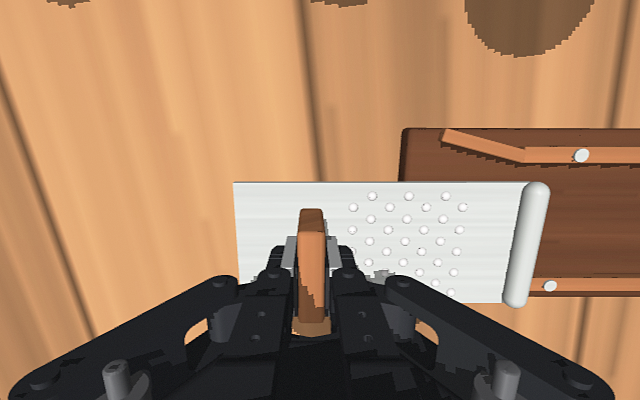

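The grater hangs about 30 mm above the mouth. Both rails are visible, the upper one at about (600,155) and the lower at about (590,286), so I'll check the middle line with both.

```bash
python3 - <<'E'
from h import *
f=load("w4"); V=cv2.GaussianBlur(f["img"],(3,3),0)[...,2].astype(int)
d=np.array([np.cos(np.radians(-6.5)),np.sin(np.radians(-6.5))]); n=np.array([-d[1],d[0]]); O=np.array([616,-184.2])
for u in (550,565,600,620,635):
    a=max(i for i in range(140,175) if V[i,u]>150); b=[i for i in range(270,300) if V[i,u]>150]
    P=ray(f,u,a+1,25)[:2]; Q=ray(f,u,min(b),25)[:2] if b else np.nan*P
    print(u,a,min(b) if b else None,((P-O)@d).round(1),((P-O)@n).round(1),((Q-O)@n).round(1))
# held grater lateral from plate +y edge, height z=132.1-83.4+4
t=np.array([427.3,-166.0])
for u in (240,380,500):
    a=min(i for i in range(170,200) if f["img"][i,u].min()>205); P=ray(f,u,a,52.7)[:2]; print("edge",u,a,((P-O)@n-35).round(1),((P-t)@d).round(1))
a=min(i for i in range(225,250) if f["img"][220,i].min()>205);print("rear",a,((ray(f,a,220,52.7)[:2]-t)@d).round(1)); print("tcp lat",((t-O)@n).round(1),"along",((t-O)@d).round(1))
E
```

```text
550 162 278 -48.3 38.8 -37.3
565 162 278 -39.4 38.8 -37.3
600 162 278 -18.6 38.8 -37.3
620 162 278 -6.7 38.8 -37.3
635 162 278 2.2 38.9 -37.3
edge 240 183 -2.8 -37.0
edge 380 183 -2.7 34.4
edge 500 183 -2.6 95.6
rear 236 -40.3
tcp lat -3.3 along -189.5
```

Rails measure 76.1 mm apart and parallel to the hand. The grater needs a 3.4 mm shift in +y. I'll shift it and descend.

Request:
{"name": "apply_moves", "arguments": {"rows": [{"slide": [0.001, 0.008, -0.02], "rotation": [0, 0, 0], "hand": 0}, {"slide": [0.001, 0.008, -0.04], "rotation": [0, 0, 0], "hand": 0}, {"slide": [0.001, 0.008, -0.06], "rotation": [0, 0, 0], "hand": 0}, {"slide": [0.001, 0.008, -0.067], "rotation": [0, 0, 0], "hand": 0}, {"slide": [0.001, 0.008, -0.067], "rotation": [0, 0, 0], "hand": 0}]}}

```text
t: 8.52
ee_pos: [426.5, -162.1, 103.0]
orientation: [-0.706, 0.041, -0.039, 0.706]
wrist_force: [-0.1, 0.8, -2.2]
grip_width: 11.3
```

Request:
{"name": "apply_moves", "arguments": {"rows": [{"slide": [0, 0, 0], "rotation": [0, 0, 0], "hand": 0}, {"slide": [0, 0, 0], "rotation": [0, 0, 0], "hand": 0}, {"slide": [0, 0, 0], "rotation": [0, 0, 0], "hand": 0}, {"slide": [0, 0, 0], "rotation": [0, 0, 0], "hand": 0}, {"slide": [0, 0, 0], "rotation": [0, 0, 0], "hand": 0}]}}

```text
t: 8.93
ee_pos: [427.4, -162.6, 104.5]
orientation: [0.706, -0.04, 0.04, -0.706]
wrist_force: [0.4, 0.4, -2.4]
grip_width: 11.1
```

Request:
{"name": "apply_moves", "arguments": {"rows": [{"slide": [0.01, -0.001, 0], "rotation": [0, 0, 0], "hand": 0}, {"slide": [0.025, -0.003, 0], "rotation": [0, 0, 0], "hand": 0}, {"slide": [0.04, -0.0045, 0], "rotation": [0, 0, 0], "hand": 0}, {"slide": [0.055, -0.006, 0], "rotation": [0, 0, 0], "hand": 0}, {"slide": [0.07, -0.008, 0], "rotation": [0, 0, 0], "hand": 0}]}}

```text
t: 9.35
ee_pos: [456.2, -165.8, 104.3]
orientation: [0.706, -0.04, 0.04, -0.706]
wrist_force: [-0.2, -0.5, -3.1]
grip_width: 10.9
```

Request:
{"name": "apply_moves", "arguments": {"rows": [{"slide": [0.015, -0.0017, 0], "rotation": [0, 0, 0], "hand": 0}, {"slide": [0.03, -0.0034, 0], "rotation": [0, 0, 0], "hand": 0}, {"slide": [0.045, -0.005, 0], "rotation": [0, 0, 0], "hand": 0}, {"slide": [0.055, -0.0062, 0], "rotation": [0, 0, 0], "hand": 0}, {"slide": [0.055, -0.0062, 0], "rotation": [0, 0, 0], "hand": 0}]}}

```text
t: 9.77
ee_pos: [478.3, -168.2, 104.3]
orientation: [-0.706, 0.04, -0.04, 0.706]
wrist_force: [0.3, -1.0, -1.4]
grip_width: 11.1
```

```bash
cat >> h.py <<'E'
D=np.array([np.cos(np.radians(-6.5)),np.sin(np.radians(-6.5))]); N=np.array([-D[1],D[0]]); O=np.array([616,-184.2])
def st():
    s=telemetry.get_state(); p=s["ee_pos"][:2]-O; w=s["wrist_force"]
    print("t %.2f along %.1f lat %.1f z %.1f | F along %.1f lat %.1f z %.1f | tq %s w %.1f need %s"%(s["t"],p@D,p@N,s["ee_pos"][2],w[:2]@D,w[:2]@N,w[2],s["torque"].round(2),s["grip_width"],need(-6.5)[0]))
E
python3 -c "
from h import *; st()"
```

```text
t 9.77 along -138.6 lat 0.3 z 104.3 | F along 0.4 lat -1.0 z -1.4 | tq [-0.03  0.14 -0.04] w 11.1 need [-0.      0.0011 -0.0004]
```

Request:
{"name": "apply_moves", "arguments": {"rows": [{"slide": [0.015, -0.0017, 0], "rotation": [0, 0, 0], "hand": 0}, {"slide": [0.035, -0.004, 0], "rotation": [0, 0, 0], "hand": 0}, {"slide": [0.055, -0.0062, 0], "rotation": [0, 0, 0], "hand": 0}, {"slide": [0.075, -0.0085, 0], "rotation": [0, 0, 0], "hand": 0}, {"slide": [0.09, -0.0102, 0], "rotation": [0, 0, 0], "hand": 0}]}}

```text
t: 10.18
ee_pos: [514.6, -172.4, 104.4]
orientation: [0.706, -0.04, 0.04, -0.706]
wrist_force: [0.7, 0.3, -3.0]
grip_width: 11.2
```

Request:
{"name": "apply_moves", "arguments": {"rows": [{"slide": [0.005, -0.0006, 0], "rotation": [0, 0, 0], "hand": 0}, {"slide": [0.005, -0.0006, -0.0015], "rotation": [0, 0, 0], "hand": 0}, {"slide": [0.005, -0.0006, -0.003], "rotation": [0, 0, 0], "hand": 0}, {"slide": [0.005, -0.0006, -0.0045], "rotation": [0, 0, 0], "hand": 0}, {"slide": [0.005, -0.0006, -0.0055], "rotation": [0, 0, 0], "hand": 0}]}}

```text
t: 10.6
ee_pos: [514.7, -172.5, 101.9]
orientation: [0.706, -0.04, 0.04, -0.706]
wrist_force: [0.2, 0.0, -1.7]
grip_width: 11.3
```

```bash
python3 -c "
from h import *; st()"
```

```text
t 10.60 along -101.9 lat 0.2 z 101.9 | F along 0.2 lat 0.1 z -1.7 | tq [ 0.    0.1  -0.01] w 11.3 need [ 0.     -0.0007 -0.0002]
```

Request:
{"name": "apply_moves", "arguments": {"rows": [{"slide": [0, 0, -0.0005], "rotation": [0, 0, 0], "hand": 0}, {"slide": [0, 0, -0.001], "rotation": [0, 0, 0], "hand": 0}, {"slide": [0, 0, -0.0015], "rotation": [0, 0, 0], "hand": 0}, {"slide": [0, 0, -0.002], "rotation": [0, 0, 0], "hand": 0}, {"slide": [0, 0, -0.002], "rotation": [0, 0, 0], "hand": 0}]}}

```text
t: 11.02
ee_pos: [515.3, -172.5, 101.4]
orientation: [0.706, -0.04, 0.04, -0.706]
wrist_force: [0.5, -0.6, -0.9]
grip_width: 11.2
```

Request:
{"name": "apply_moves", "arguments": {"rows": [{"slide": [0, 0, -0.0005], "rotation": [0, 0, 0], "hand": 0}, {"slide": [0, 0, -0.001], "rotation": [0, 0, 0], "hand": 0}, {"slide": [0, 0, -0.0015], "rotation": [0, 0, 0], "hand": 0}, {"slide": [0, 0, -0.0015], "rotation": [0, 0, 0], "hand": 0}, {"slide": [0, 0, -0.0015], "rotation": [0, 0, 0], "hand": 0}]}}

```text
t: 11.43
ee_pos: [515.3, -172.5, 101.4]
orientation: [0.706, -0.04, 0.04, -0.706]
wrist_force: [-2.4, 0.1, 6.0]
grip_width: 11.1
```

```bash
python3 -c "
from h import *; st()"
```

```text
t 11.43 along -101.4 lat 0.2 z 101.4 | F along -2.4 lat -0.1 z 6.0 | tq [0.14 0.58 0.07] w 11.1 need [ 0.0005  0.0001 -0.0002]
```

Touchdown at z=101.4, as predicted. I'll ease up 0.3 mm and slide forward.

Request:
{"name": "apply_moves", "arguments": {"rows": [{"slide": [0, 0, 0.001], "rotation": [0, 0, 0], "hand": 0}, {"slide": [0.009, -0.001, 0.001], "rotation": [0, 0, 0], "hand": 0}, {"slide": [0.018, -0.002, 0.001], "rotation": [0, 0, 0], "hand": 0}, {"slide": [0.027, -0.003, 0.001], "rotation": [0, 0, 0], "hand": 0}, {"slide": [0.036, -0.004, 0.001], "rotation": [0, 0, 0], "hand": 0}]}}

```text
t: 11.85
ee_pos: [530.0, -174.2, 101.4]
orientation: [0.706, -0.04, 0.04, -0.706]
wrist_force: [-2.8, 0.7, 6.2]
grip_width: 11.4
```

```bash
python3 -c "
from h import *; st()"
```

```text
t 11.85 along -86.6 lat 0.2 z 101.4 | F along -2.8 lat 0.3 z 6.2 | tq [ 0.05  0.66 -0.01] w 11.4 need [ 0.0003 -0.0001 -0.0001]
```

Request:
{"name": "apply_moves", "arguments": {"rows": [{"slide": [0.003, -0.0003, 0.001], "rotation": [0, 0, 0], "hand": 0}, {"slide": [0.008, -0.001, 0.0015], "rotation": [0, 0, 0], "hand": 0}, {"slide": [0.014, -0.0016, 0.0015], "rotation": [0, 0, 0], "hand": 0}, {"slide": [0.02, -0.0023, 0.0015], "rotation": [0, 0, 0], "hand": 0}, {"slide": [0.025, -0.0028, 0.0015], "rotation": [0, 0, 0], "hand": 0}]}}

```text
t: 12.27
ee_pos: [539.9, -175.2, 101.4]
orientation: [-0.706, 0.04, -0.04, 0.706]
wrist_force: [-0.2, 0.5, -0.0]
grip_width: 11.2
```

```bash
python3 -c "
from h import *; st()"
```

```text
t 12.27 along -76.7 lat 0.3 z 101.4 | F along -0.3 lat 0.5 z -0.0 | tq [ 0.    0.04 -0.03] w 11.2 need [-0.0002  0.     -0.0002]
```

Request:
{"name": "apply_moves", "arguments": {"rows": [{"slide": [0.003, -0.0003, 0], "rotation": [0, 0, 0], "hand": 0}, {"slide": [0.006, -0.0007, 0], "rotation": [0, 0, 0], "hand": 0}, {"slide": [0.009, -0.001, 0], "rotation": [0, 0, 0], "hand": 0}, {"slide": [0.012, -0.0014, 0], "rotation": [0, 0, 0], "hand": 0}, {"slide": [0.015, -0.0017, 0], "rotation": [0, 0, 0], "hand": 0}]}}

```text
t: 12.68
ee_pos: [545.6, -175.9, 101.6]
orientation: [-0.706, 0.04, -0.04, 0.706]
wrist_force: [0.2, -0.0, -1.8]
grip_width: 11.1
```

Request:
{"name": "apply_moves", "arguments": {"rows": [{"slide": [0.003, -0.0003, 0], "rotation": [0, 0, 0], "hand": 0}, {"slide": [0.006, -0.0007, 0], "rotation": [0, 0, 0], "hand": 0}, {"slide": [0.009, -0.001, 0], "rotation": [0, 0, 0], "hand": 0}, {"slide": [0.012, -0.0014, 0], "rotation": [0, 0, 0], "hand": 0}, {"slide": [0.015, -0.0017, 0], "rotation": [0, 0, 0], "hand": 0}]}}

```text
t: 13.1
ee_pos: [551.7, -176.6, 101.7]
orientation: [0.706, -0.04, 0.04, -0.706]
wrist_force: [-0.0, 0.0, -2.4]
grip_width: 11.0
```

```bash
python3 -c "
from h import *; st()"
```

```text
t 13.10 along -64.7 lat 0.3 z 101.7 | F along -0.0 lat 0.0 z -2.4 | tq [-0.02  0.14 -0.04] w 11.0 need [ 0.     -0.     -0.0002]
```

Request:
{"name": "apply_moves", "arguments": {"rows": [{"slide": [0.003, -0.0003, -0.0005], "rotation": [0, 0, 0], "hand": 0}, {"slide": [0.006, -0.0007, -0.0007], "rotation": [0, 0, 0], "hand": 0}, {"slide": [0.009, -0.001, -0.0007], "rotation": [0, 0, 0], "hand": 0}, {"slide": [0.012, -0.0014, -0.0007], "rotation": [0, 0, 0], "hand": 0}, {"slide": [0.015, -0.0017, -0.0007], "rotation": [0, 0, 0], "hand": 0}]}}

```text
t: 13.52
ee_pos: [557.0, -177.2, 101.4]
orientation: [0.706, -0.041, 0.039, -0.706]
wrist_force: [-3.7, 0.6, 2.1]
grip_width: 11.0
```

Request:
{"name": "apply_moves", "arguments": {"rows": [{"slide": [0.003, -0.0003, 0], "rotation": [0, 0, 0], "hand": 0}, {"slide": [0.006, -0.0007, 0], "rotation": [0, 0, 0], "hand": 0}, {"slide": [0.009, -0.001, 0], "rotation": [0, 0, 0], "hand": 0}, {"slide": [0.012, -0.0014, 0], "rotation": [0, 0, 0], "hand": 0}]}}

```text
t: 13.85
ee_pos: [561.8, -177.8, 101.4]
orientation: [0.706, -0.041, 0.039, -0.706]
wrist_force: [-6.2, 0.5, 4.0]
grip_width: 10.9
```

```bash
python3 -c "
from h import *; st()"
```

```text
t 13.85 along -54.6 lat 0.2 z 101.4 | F along -6.2 lat -0.2 z 4.0 | tq [ 0.21  1.12 -0.03] w 10.9 need [ 0.0001 -0.0018 -0.0001]
```

Request:
{"name": "apply_moves", "arguments": {"rows": [{"slide": [0.003, -0.0003, 0.0003], "rotation": [0, 0, 0], "hand": 0}, {"slide": [0.006, -0.0007, 0.0003], "rotation": [0, 0, 0], "hand": 0}, {"slide": [0.009, -0.001, 0.0003], "rotation": [0, 0, 0], "hand": 0}]}}

```text
t: 14.1
ee_pos: [564.7, -178.2, 101.4]
orientation: [0.706, -0.041, 0.039, -0.706]
wrist_force: [-8.7, 1.3, 6.4]
grip_width: 10.8
```

Request:
{"name": "apply_moves", "arguments": {"rows": [{"slide": [0.003, -0.0003, 0], "rotation": [0, 0, 0], "hand": 0}, {"slide": [0.006, -0.0007, 0], "rotation": [0, 0, 0], "hand": 0}, {"slide": [0.008, -0.0009, 0], "rotation": [0, 0, 0], "hand": 0}]}}

```text
t: 14.35
ee_pos: [568.8, -178.6, 101.4]
orientation: [0.706, -0.04, 0.04, -0.706]
wrist_force: [-4.1, 0.7, 1.1]
grip_width: 11.2
```

```bash
python3 - <<'E'
from h import *
st(); f=grab_frame("wrist"); save(f,"w5")
E
```

```text
t 14.35 along -47.6 lat 0.2 z 101.4 | F along -4.1 lat 0.2 z 1.1 | tq [ 0.09  0.8  -0.04] w 11.2 need [ 0.     -0.0012 -0.0001]
```

Request:
{"name": "apply_moves", "arguments": {"rows": [{"slide": [0.003, -0.0003, 0], "rotation": [0, 0, 0], "hand": 0}, {"slide": [0.006, -0.0007, 0], "rotation": [0, 0, 0], "hand": 0}]}}

```text
t: 14.57
ee_pos: [571.8, -178.9, 101.4]
orientation: [-0.706, 0.04, -0.04, 0.706]
wrist_force: [-2.4, 0.6, -0.9]
grip_width: 11.1
```

Request:
{"name": "apply_moves", "arguments": {"rows": [{"slide": [0.003, -0.0003, 0], "rotation": [0, 0, 0], "hand": 0}, {"slide": [0.005, -0.0006, 0], "rotation": [0, 0, 0], "hand": 0}]}}

```text
t: 14.73
ee_pos: [574.3, -179.1, 101.5]
orientation: [-0.706, 0.04, -0.04, 0.706]
wrist_force: [-0.5, 0.0, -3.1]
grip_width: 11.1
```

```bash
python3 -c "
from h import *; st()"
```

```text
t 14.73 along -42.1 lat 0.3 z 101.5 | F along -0.5 lat -0.1 z -3.1 | tq [-0.    0.37 -0.01] w 11.1 need [-0.      0.0011 -0.0003]
```

Request:
{"name": "apply_moves", "arguments": {"rows": [{"slide": [0.003, -0.0003, -0.0004], "rotation": [0, 0, 0], "hand": 0}, {"slide": [0.006, -0.0007, -0.0004], "rotation": [0, 0, 0], "hand": 0}]}}

```text
t: 14.9
ee_pos: [576.6, -179.4, 101.4]
orientation: [-0.706, 0.04, -0.04, 0.706]
wrist_force: [-0.7, 0.4, -1.7]
grip_width: 11.1
```

Request:
{"name": "apply_moves", "arguments": {"rows": [{"slide": [0.0025, -0.0003, 0], "rotation": [0, 0, 0], "hand": 0}, {"slide": [0.004, -0.0005, 0], "rotation": [0, 0, 0], "hand": 0}]}}

```text
t: 15.07
ee_pos: [578.3, -179.6, 101.4]
orientation: [-0.706, 0.04, -0.04, 0.706]
wrist_force: [0.3, -0.2, -1.6]
grip_width: 11.2
```

```bash
python3 -c "
from h import *; st()"
```

```text
t 15.07 along -38.0 lat 0.3 z 101.4 | F along 0.4 lat -0.2 z -1.6 | tq [0.02 0.   0.  ] w 11.2 need [ 0.      0.0012 -0.0003]
```

Request:
{"name": "apply_moves", "arguments": {"rows": [{"slide": [0.0025, -0.0003, 0], "rotation": [0, 0, 0], "hand": 0}, {"slide": [0.004, -0.0005, 0], "rotation": [0, 0, 0], "hand": 0}, {"slide": [0.004, -0.0005, 0], "rotation": [0, 0, 0], "hand": 0}]}}

```text
t: 15.32
ee_pos: [579.8, -179.8, 101.5]
orientation: [-0.706, 0.04, -0.04, 0.706]
wrist_force: [2.7, 0.5, -3.1]
grip_width: 11.2
```

```bash
python3 -c "
from h import *; st()"
```

```text
t 15.32 along -36.5 lat 0.3 z 101.5 | F along 2.6 lat 0.8 z -3.1 | tq [-0.03 -0.22  0.  ] w 11.2 need [ 0.      0.0012 -0.0002]
```

Clips are now pulling the grater forward (+2.6 N). I'll continue in 1.2 mm steps.

Request:
{"name": "apply_moves", "arguments": {"rows": [{"slide": [0.002, -0.0002, 0], "rotation": [0, 0, 0], "hand": 0}, {"slide": [0.003, -0.0003, 0], "rotation": [0, 0, 0], "hand": 0}, {"slide": [0.003, -0.0003, 0], "rotation": [0, 0, 0], "hand": 0}]}}

```text
t: 15.57
ee_pos: [580.7, -179.9, 101.5]
orientation: [0.706, -0.04, 0.04, -0.706]
wrist_force: [0.6, 0.5, -2.5]
grip_width: 10.9
```

```bash
python3 -c "
from h import *; st()"
```

```text
t 15.57 along -35.5 lat 0.3 z 101.5 | F along 0.5 lat 0.6 z -2.5 | tq [ 0.05 -0.27 -0.01] w 10.9 need [ 0.0001  0.0007 -0.0002]
```

Request:
{"name": "apply_moves", "arguments": {"rows": [{"slide": [0.002, -0.0002, 0], "rotation": [0, 0, 0], "hand": 0}, {"slide": [0.0025, -0.0003, 0], "rotation": [0, 0, 0], "hand": 0}, {"slide": [0.0025, -0.0003, 0], "rotation": [0, 0, 0], "hand": 0}]}}

```text
t: 15.82
ee_pos: [581.2, -180.0, 101.4]
orientation: [0.706, -0.04, 0.04, -0.706]
wrist_force: [-0.1, 0.5, -0.4]
grip_width: 10.9
```

```bash
python3 -c "
from h import *; st()"
```

```text
t 15.82 along -35.0 lat 0.2 z 101.4 | F along -0.1 lat 0.4 z -0.4 | tq [ 0.03  0.07 -0.05] w 10.9 need [ 0.     -0.0004 -0.0002]
```

Request:
{"name": "apply_moves", "arguments": {"rows": [{"slide": [0.001, -0.0001, 0], "rotation": [0, 0, 0], "hand": 0}, {"slide": [0.002, -0.0002, 0], "rotation": [0, 0, 0], "hand": 0}, {"slide": [0.002, -0.0002, 0], "rotation": [0, 0, 0], "hand": 0}]}}

```text
t: 16.07
ee_pos: [582.2, -180.1, 101.4]
orientation: [0.706, -0.04, 0.04, -0.706]
wrist_force: [-1.3, -0.3, -0.0]
grip_width: 11.3
```

```bash
python3 - <<'E'
from h import *
st(); f=grab_frame("wrist"); save(f,"w6"); T=grab_frame("top"); save(T,"t6")
a=cv2.resize(f["img"][100:330,400:640],None,fx=2,fy=2,interpolation=cv2.INTER_CUBIC); b=cv2.resize(T["img"][125:220,340:400],None,fx=4.8,fy=4.8,interpolation=cv2.INTER_CUBIC)
c=np.zeros((470,790,3),np.uint8); c[:460,:480]=a; c[:b.shape[0],490:490+b.shape[1]]=b[:470]; cv2.imwrite("pics/c6.png",c)
E
```

```text
t 16.07 along -34.1 lat 0.2 z 101.4 | F along -1.2 lat -0.5 z -0.0 | tq [ 0.01  0.18 -0.01] w 11.3 need [ 0.0001 -0.0002 -0.0002]
```

View pics/c6.png

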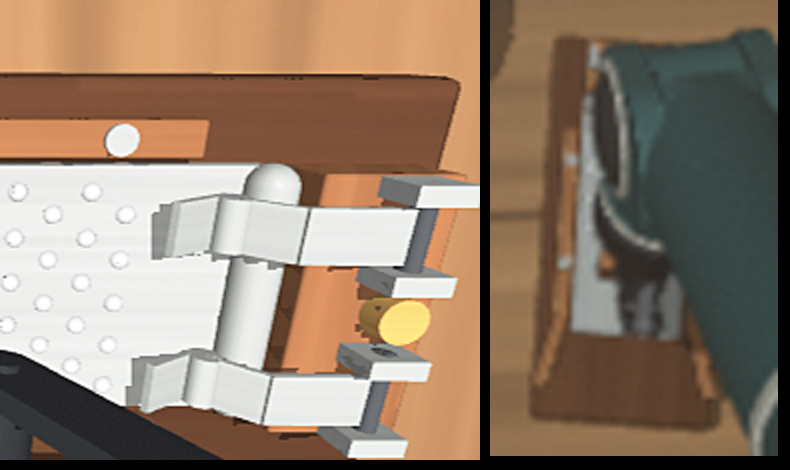

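The clips' feet now sit behind the bead, and the bead is at, or within a fraction of a millimetre of, the stop. I'll push gently until I feel it.

Request:
{"name": "apply_moves", "arguments": {"rows": [{"slide": [0.001, -0.0001, 0], "rotation": [0, 0, 0], "hand": 0}, {"slide": [0.0015, -0.0002, 0], "rotation": [0, 0, 0], "hand": 0}, {"slide": [0.0015, -0.0002, 0], "rotation": [0, 0, 0], "hand": 0}]}}

```text
t: 16.42
ee_pos: [582.8, -180.2, 101.4]
orientation: [0.706, -0.04, 0.04, -0.706]
wrist_force: [-0.9, 1.2, 0.8]
grip_width: 11.3
```

```bash
python3 -c "
from h import *; st()"
```

```text
t 16.42 along -33.4 lat 0.2 z 101.4 | F along -1.0 lat 1.1 z 0.8 | tq [ 0.01  0.27 -0.05] w 11.3 need [ 0.0001 -0.0001 -0.0002]
```

Request:
{"name": "apply_moves", "arguments": {"rows": [{"slide": [0.001, -0.0001, 0], "rotation": [0, 0, 0], "hand": 0}, {"slide": [0.002, -0.0002, 0], "rotation": [0, 0, 0], "hand": 0}, {"slide": [0.002, -0.0002, 0], "rotation": [0, 0, 0], "hand": 0}]}}

```text
t: 16.67
ee_pos: [583.0, -180.2, 101.4]
orientation: [0.706, -0.041, 0.039, -0.706]
wrist_force: [-4.3, 0.2, 5.2]
grip_width: 11.3
```

```bash
python3 -c "
from h import *; st()"
```

```text
t 16.67 along -33.2 lat 0.2 z 101.4 | F along -4.3 lat -0.3 z 5.2 | tq [0.17 0.94 0.01] w 11.3 need [ 0.0001 -0.0016 -0.0001]
```

Stop felt: it moved 0.2 mm of the 0.8 mm commanded. One more small step to confirm, easing z.

Request:
{"name": "apply_moves", "arguments": {"rows": [{"slide": [0.001, -0.0001, 0.0004], "rotation": [0, 0, 0], "hand": 0}, {"slide": [0.001, -0.0001, 0.0004], "rotation": [0, 0, 0], "hand": 0}, {"slide": [0.001, -0.0001, 0.0004], "rotation": [0, 0, 0], "hand": 0}]}}

```text
t: 16.92
ee_pos: [583.0, -180.2, 101.4]
orientation: [0.706, -0.041, 0.039, -0.706]
wrist_force: [-6.0, 1.5, 4.1]
grip_width: 11.1
```

```bash
python3 -c "
from h import *; st()"
```

```text
t 16.92 along -33.2 lat 0.2 z 101.4 | F along -6.1 lat 0.8 z 4.1 | tq [0.21 1.02 0.01] w 11.1 need [-0.     -0.0023 -0.0001]
```

Home at the stop (no motion, 6 N). I'll ease off, open partly, then lift straight up.

Request:
{"name": "apply_moves", "arguments": {"rows": [{"slide": [-0.0007, 0.0001, 0.0003], "rotation": [0, 0, 0], "hand": 0}, {"slide": [-0.0014, 0.0002, 0.0006], "rotation": [0, 0, 0], "hand": 0}, {"slide": [-0.0014, 0.0002, 0.0006], "rotation": [0, 0, 0], "hand": 0}], "force": 20}}

```text
t: 17.17
ee_pos: [582.9, -180.2, 101.4]
orientation: [-0.706, 0.04, -0.04, 0.706]
wrist_force: [-3.6, 1.0, 0.4]
grip_width: 11.0
```

Request:
{"name": "apply_moves", "arguments": {"rows": [{"slide": [0, 0, 0], "rotation": [0, 0, 0], "hand": 0.2}, {"slide": [0, 0, 0], "rotation": [0, 0, 0], "hand": 0.3}, {"slide": [0, 0, 0], "rotation": [0, 0, 0], "hand": 0.4}, {"slide": [0, 0, 0], "rotation": [0, 0, 0], "hand": 0.5}, {"slide": [0, 0, 0], "rotation": [0, 0, 0], "hand": 0.5}]}}

```text
t: 17.58
ee_pos: [583.9, -180.2, 101.9]
orientation: [0.706, -0.04, 0.04, -0.706]
wrist_force: [-1.1, 0.4, -0.0]
grip_width: 42.7
```

```bash
python3 -c "
from h import *; st()"
```

```text
t 17.58 along -32.3 lat 0.3 z 101.9 | F along -1.2 lat 0.3 z -0.0 | tq [0.   0.04 0.01] w 42.7 need [ 0.0001  0.001  -0.0004]
```

Request:
{"name": "apply_moves", "arguments": {"rows": [{"slide": [0, 0, 0.01], "rotation": [0, 0, 0], "hand": 0.5}, {"slide": [0, 0, 0.04], "rotation": [0, 0, 0], "hand": 0.5}, {"slide": [0, 0, 0.1], "rotation": [0, 0, 0], "hand": 0.5}, {"slide": [0, 0, 0.18], "rotation": [0, 0, 0], "hand": 0.5}, {"slide": [0, 0, 0.26], "rotation": [0, 0, 0], "hand": 0.5}]}}

```text
t: 18.0
ee_pos: [583.2, -180.0, 207.4]
orientation: [-0.706, 0.04, -0.04, 0.706]
wrist_force: [1.2, -0.4, -0.3]
grip_width: 42.7
```

Request:
{"name": "apply_moves", "arguments": {"rows": [{"slide": [-0.01, -0.08, 0.05], "rotation": [0, 0, 0], "hand": 0.5}, {"slide": [-0.02, -0.16, 0.08], "rotation": [0, 0, 0], "hand": 0.5}, {"slide": [-0.03, -0.25, 0.1], "rotation": [0, 0, 0], "hand": 0.5}, {"slide": [-0.03, -0.33, 0.1], "rotation": [0, 0, 0], "hand": 0.5}, {"slide": [-0.03, -0.33, 0.1], "rotation": [0, 0, 0], "hand": 0.5}]}}

```text
t: 18.42
ee_pos: [569.6, -321.5, 247.6]
orientation: [0.708, -0.043, 0.044, -0.704]
wrist_force: [-1.7, -1.1, -0.5]
grip_width: 42.8
```

```bash
python3 - <<'E'
from h import *
st(); f=grab_frame("wrist"); save(f,"w7"); S=grab_frame("scene"); save(S,"s7")
a=cv2.resize(f["img"][0:300,120:560],None,fx=0.9,fy=0.9); b=cv2.resize(S["img"][180:260,220:310],None,fx=4.3,fy=4.3,interpolation=cv2.INTER_CUBIC)
c=np.zeros((360,790,3),np.uint8); c[:a.shape[0],:a.shape[1]]=a; c[:344,400:787]=b; cv2.imwrite("pics/c7.png",c)
E
```

```text
t 18.42 along -30.5 lat -141.7 z 247.6 | F along -1.5 lat -1.3 z -0.5 | tq [-0.07  0.1   0.05] w 42.8 need [0.0062 0.0015 0.0098]
```

View pics/c7.png

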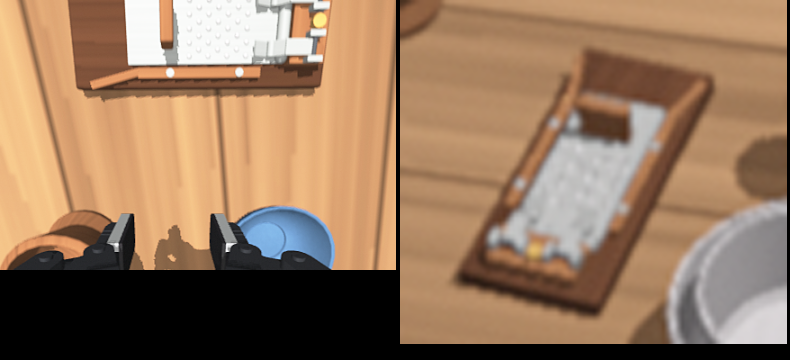

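```bash
python3 - <<'E'
from h import *
f=load("w7"); cv2.imwrite("pics/c8.png",cv2.resize(f["img"][0:100,350:500],None,fx=5,fy=5,interpolation=cv2.INTER_CUBIC))
S=load("s7")["img"]; A=load("scene0")["img"]; d=cv2.absdiff(S,A).max(2)>40; n,_,s,_=cv2.connectedComponentsWithStats(d.astype(np.uint8)); print([tuple(x) for x in s[1:] if x[4]>60])
E
```

```text
[(np.int32(146), np.int32(0), np.int32(145), np.int32(221), np.int32(9987)), (np.int32(287), np.int32(0), np.int32(61), np.int32(40), np.int32(862)), (np.int32(322), np.int32(35), np.int32(36), np.int32(43), np.int32(299)), (np.int32(336), np.int32(53), np.int32(18), np.int32(26), np.int32(170)), (np.int32(357), np.int32(53), np.int32(14), np.int32(33), np.int32(159)), (np.int32(106), np.int32(121), np.int32(27), np.int32(57), np.int32(712)), (np.int32(190), np.int32(196), np.int32(19), np.int32(10), np.int32(101)), (np.int32(250), np.int32(202), np.int32(32), np.int32(36), np.int32(575)), (np.int32(369), np.int32(211), np.int32(28), np.int32(38), np.int32(716))]
```

View pics/c8.png

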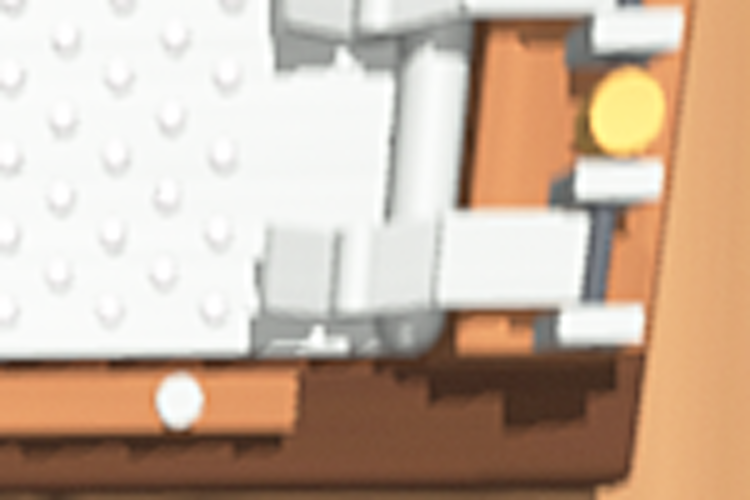

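The bead is against the stop, both clips are down behind it, and the plate is flat between the rails. The scene changes sit where the arm and its shadow, the grater and the stand are, so I'll hand in.

```bash
python3 -c "
from h import *; st(); print(r.close_job())"
```

```text
t 18.52 along -30.1 lat -134.2 z 246.7 | F along -0.6 lat 1.0 z -0.8 | tq [ 0.04 -0.03  0.03] w 43.0 need [0.0007 0.0008 0.0032]
the job is handed in; nothing more can be done
None
```

The bare steel grater is in the stand, pushed up against the stop with both clips snapped down behind its rolled edge. I let go, backed the hand away and handed the job in at 18.5 s.

- **Slide-in:** I picked it up by the wooden grip, laid it on the bed and slid it in. The wrist readings showed about 9 N at the clips, then a short forward pull as they passed the bead. At the stop it held still against about 6 N. All readings stayed well under 22 N, but I read them only between steps, so a brief peak could have gone unseen.
- **Last pictures:** the plate lies flat between the rails, both clip feet are behind the bead, and the bead is against the stop.
- **Other kitchen things:** comparing start and end pictures, the changes were where the arm and its shadow, the grater and the stand are. One patch on the left I put down to the arm's shadow without checking it closely.
- **Not measured:** I judged the clips from the pictures and the feel, because their joint angles are not in the robot's readings. No check failed or disagreed.

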